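# Return the small flaring kit to its tray

### The job

Put the small flaring kit back in its tray: the short flaring bar, the flaring yoke, the tube cutter and the small deburring barrel, each fully down in the pocket cut to its own shape, the bar, yoke and cutter lying flat and the barrel standing upright. The long flaring bar and the large deburring barrel belong to another kit: leave them where they are.

Things in the scene. Friction and masses are not known exactly. Their poses are not given: they have to be found in the camera images.
- bar: Short flaring bar, of the kit: two steel half-bars side by side, 135 (x) x 30 (y) x 18 mm high, lying flat, five holes on top. A wing nut near each end reaches 27 mm from the centre line: +y side at the +x end, -y side at the -x end (same after a half turn). Bare sides over the middle 90 mm. About 0.3 kg. Origin: centre of the underside; z up.
- yoke: Flaring yoke, of the kit: steel C-frame with screw and T-handle lying on its side, 104 mm long. Frame at x = -52 to 0 mm, 48 mm wide (y), flat sides, 26 mm high; then hub and screw; T-bar 54 mm wide at x = +47 mm, 13 mm up. About 0.3 kg, balanced near x = -12 mm. Origin: on the underside, on the screw's axis, at mid-length; z up.
- cutter: Tube cutter, of the kit: aluminium C-frame lying flat, 95 mm long, 24 mm high, 40 mm wide (y) at x = -47 to +12 mm; solid block with flat sides at x = -8 to +12 mm, mouth open to -y beyond it; black knob 22 mm thick at x = 22 to 47 mm. About 0.2 kg. Origin: on the underside, on the screw's axis, at mid-length; z up.
- deburrer: Small deburring barrel, of the kit: grey plastic cylinder standing upright, 37 mm in diameter, 42 mm high, blades seen in its top. About 0.07 kg. Origin: centre of the underside.
- long_bar: Long flaring bar, not of the kit: like the short one but 190 mm long (x) with seven holes; 30 mm wide, 18 mm high, wing nuts reach 27 mm from the centre line. Stays where it lies. Origin: centre of the underside.
- big_deburrer: Large deburring barrel, not of the kit: like the small one but 54 mm in diameter, 56 mm high. Stays where it stands. Origin: centre of the underside.
- insert_bar: Black insert fixed in the flat steel tray, 166 (x) x 79 (y) x 12 mm; four lie side by side, 80 mm apart, in any order (tray rim 3 mm higher). Origin: centre of its underside, z up; pocket 7 mm deep, floor 5 mm above the origin. Pocket: slot 151 x 46 mm along x, with notches to y = +34 mm at the +x end and y = -34 mm at the -x end. The bar fits origin over origin, x along x either way, 7 mm play.
- insert_yoke: Black insert fixed in the flat steel tray, 166 (x) x 79 (y) x 12 mm; four lie side by side, 80 mm apart, in any order (tray rim 3 mm higher). Origin: centre of its underside, z up; pocket 7 mm deep, floor 5 mm above the origin. Pocket like the yoke: 64 mm wide at x = -60 to 8 mm, 42 to x = 35, 70 to x = 61. The yoke fits origin over origin, same x direction (T-bar to +x) only, 8 mm play.
- insert_cutter: Black insert fixed in the flat steel tray, 166 (x) x 79 (y) x 12 mm; four lie side by side, 80 mm apart, in any order (tray rim 3 mm higher). Origin: centre of its underside, z up; pocket 7 mm deep, floor 5 mm above the origin. Pocket like the cutter: 56 mm wide at x = -55 to 18 mm, 38 to x = 55. The cutter fits origin over origin, same x direction (knob to +x) only, 8 mm play.
- insert_deburrer: Black insert fixed in the flat steel tray, 166 (x) x 79 (y) x 12 mm; four lie side by side, 80 mm apart, in any order (tray rim 3 mm higher). Origin: centre of its underside, z up; pocket 7 mm deep, floor 5 mm above the origin. Pocket: one round hole, 54 mm in diameter, at the centre, for the small barrel standing upright, 8 mm play.
Mind the look-alikes: they are no part of the job. What is shaped like the bar but green is not meant.

How it is judged:
At the end, for the whole second after the job is handed in: Each of the four tools is at rest in its own insert: origin within 14 mm sideways of the insert's origin, underside on the pocket floor (within 3 mm), tilted less than 0.1 rad; the long bar and the large barrel are within 20 mm of where they started and not tipped (horizontal distance between bar and insert_bar below 0.014 m and z of bar in the frame of insert_bar between 0.002 and 0.008 m and angle between each of bar, yoke, cutter, deburrer, long_bar, big_deburrer's own z axis and vertical below 0.1 rad and linear speed of each of bar, yoke, cutter, deburrer below 0.02 m/s and horizontal distance between yoke and insert_yoke below 0.014 m and z of yoke in the frame of insert_yoke between 0.002 and 0.008 m and horizontal distance between cutter and insert_cutter below 0.014 m and z of cutter in the frame of insert_cutter between 0.002 and 0.008 m and horizontal distance between deburrer and insert_deburrer below 0.014 m and z of deburrer in the frame of insert_deburrer between 0.002 and 0.008 m and distance of each of long_bar, big_deburrer from where it was at the start of the episode below 0.02 m); the robot touches nothing.
It fails at once if the long flaring bar or the large deburring barrel is taken away or pushed more than 20 mm (distance of any of long_bar, big_deburrer from where it was at the start of the episode above 0.02 m).
It also fails if it takes over 120 s, if anything falls off the work surface, if the arm or the gripper's body presses on something with over 40 N, if the wrist force passes 120 N, or if a joint passes its speed limit or range.

### The arm

A 7-joint arm with a two-finger parallel gripper is mounted at the origin on the work surface. World frame = base frame: x ahead of the robot, y to its left, z up, the work surface at z = 0. Lengths are in m, angles in rad, forces in N, time in s.
With the tool pointing down it reaches from about 0.4 to 0.875 m from the base axis. Payload 6.5 kg.
Tool frame: the origin (TCP) lies at the very end of the fingers, on their centre line; the grasp point (between the pads) lies 19 mm behind it (ctrl.grasp_offset is the z of the grasp point in the tool frame, in m); z points along the fingers, y is the line along which they close (so a half turn about z gives the same grasp; the last joint's range is limited). The gripper opens to 88 mm and grips with 3 to 60 N. Pads are 18 mm wide; open, the fingers measure 123 mm over their backs; the gripper's body (75 mm by 187 mm) begins 45 mm behind the grasp point.
Start: joints at [1.22, 0.536, -0.004, 1.538, 0.003, 1.067, -0.071], TCP at [0.183, -0.624, 0.239] pointing down, gripper open.
Joint ranges: [-2.7, 2.7], [-0.37, 2.16], [-1.27, 1.26], [0.24, 2.4], [-1.31, 4.45], [0.19, 1.91], [-2.76, 2.76]. Speed limits (rad/s): [2.39, 2.39, 3.14, 3.14, 3.14, 3.14, 3.14].

### API

Orientations are given as a unit quaternion [x, y, z, w].
In Python, from bench import ctrl, read_camera, camera_model gives the robot as it stands.
- The arm moves only by the tool play_rows, never from a script. Its argument "increments" is a list of rows, each an object with "dp": the shift along the tool's x, y, z each as a share of 3 cm, from -1 to 1, a list of three; "angular": the turn, a rotation vector about the tool's x, y, z each as a share of 0.12 rad, from -1 to 1, a list of three. In form: [{"dp": [tx, ty, tz], "angular": [ax, ay, az]}, ...]. A call has 1 to 8 rows; each row shifts and turns the commanded pose from where the row before left it, along the tool's axes as they then stand; what a row does not reach is not made up. A row lasts 1/10 s, in which the tool goes at most 50 mm and 8.59 degrees, less where a joint would pass 70% of its speed; a pose out of reach is approached as far as the arm can. A call with a number of a shift or a turn outside -1 to 1 is refused whole. A call with a gripper value outside its range is refused whole. "fingers" is the gripper's target within -1 to 1 (fully open at 1, half-way at 0, shut at -1), set as the call begins (left out, the last holds). The fingers move at their own pace and stop on an object; "squeeze" is the grip in N (left out, the last holds). Time passes only in rows, so rows that do not move let the fingers close. It gives the time, the measured TCP pose, the force, the opening and the grip force at its end, in the units of the state.
- ctrl.get_obs(): the state, without advancing time (a new reading comes with each control period).
- read_camera(name): name is "scene" or "top" or "wrist"; returns the picture (480x640x3 uint8, blue, green, red); there is no depth.
- camera_model(name): a dict with "vfov" (degrees; the focal length in pixels is half the picture's height over the tangent of half this angle, whatever the lens; pixels are square), "cx", "cy" (the principal point, pixels), "k1" (the pictures are not rectified: a ray, as slopes to the right and down, at radius r is drawn at 1 + k1 r^2 times it, then the intrinsics apply), "rvec" (rotation vector, rad) and "tvec" (3), from world to camera coordinates, as OpenCV has them. Camera axes: x right, y down, z forward; pixel columns grow to the right and rows downward; lengths in m; the calibration is good to about 2 mm. A picture is of the moment at which its call begins: read the wrist's pose just before it. camera_model takes no time and is no camera call; for the wrist camera it gives the pose at the moment of the call.
- ctrl.close_job(): hands the job in; it is judged then, once.
The state is a dict: "time": time; "joint_pos": joint angles; "dq": joint speeds; "tau": joint torques, N m; "tool_pos": TCP position; "tcp_rot": TCP orientation; "force": force on the tool from outside, world axes, zero at the start; "ft_torque": the same for the moment, N m; "gripper_width": finger opening in m; "grip_force": force on a finger pad.
Only numpy, scipy, OpenCV 4.12 (cv2) and the standard library are available. Lean on these libraries where they do the work, as an engineer would, in place of code of your own. Each camera call takes 0.05 s, during which the arm holds its last target. There are 200 camera calls.

## Working session

There is one attempt and no reset: what is moved stays moved. The work goes in short steps, Python scripts to look and compute and a tool call to move; the robot and the scene stay as the last step left them, time stands still between calls to the robot, and variables do not carry over. Pictures are saved under pics/ and viewed, at most 14 in all, crops included, and the job is handed in when it is done.

Besides the shell and the picture viewer there is one more tool, called after ">>>" in YAML: its name, and indented under it one key for each argument. play_rows: Moves the arm, as the interface text tells. Its arguments: {"type":"object","properties":{"increments":{"type":"array","items":{"type":"object","properties":{"dp":{"type":"array","items":{"type":"number","minimum":-1,"maximum":1}},"angular":{"type":"array","items":{"type":"number","minimum":-1,"maximum":1}}}}},"fingers":{"type":"number"},"squeeze":{"type":"number"}},"required":["increments"]}

```bash
ls; mkdir -p pics
cat > h.py <<'E'
import numpy as np, cv2
from bench import ctrl, read_camera, camera_model
from scipy.spatial.transform import Rotation as R
def snap(n):
    m=camera_model(n); return read_camera(n), m
def pix2w(m,uv,z,H=480):
    f=H/2/np.tan(np.radians(m["vfov"])/2)
    K=np.array([[f,0,m["cx"]],[0,f,m["cy"]],[0,0,1.]])
    # fixed-point inverse of one-term radial model
    uv=np.atleast_2d(np.array(uv,float)); d=(uv-[m["cx"],m["cy"]])/f
    p=cv2.undistortPoints(uv.reshape(-1,1,2),K,np.array([m["k1"],0,0,0,0.])).reshape(-1,2)
    Rm=cv2.Rodrigues(np.array(m["rvec"],float))[0]; t=np.array(m["tvec"],float).ravel()
    c=-Rm.T@t; D=np.c_[p,np.ones(len(p))]@Rm
    return (c+D*((z-c[2])/D[:,2])[:,None])[:,:2]
def w2pix(m,P,H=480):
    f=H/2/np.tan(np.radians(m["vfov"])/2)
    K=np.array([[f,0,m["cx"]],[0,f,m["cy"]],[0,0,1.]])
    return cv2.projectPoints(np.atleast_2d(np.array(P,float)),np.array(m["rvec"],float),np.array(m["tvec"],float),K,np.array([m["k1"],0,0,0,0.]))[0].reshape(-1,2)
E
python3 - <<'E'
from h import *
for n in("top","scene"):
    im,m=snap(n); cv2.imwrite(f"pics/{n}0.png",im); cv2.imwrite(f"{n}.bak.png",im)
    print(n,m)
o=ctrl.get_obs(); print(o, ctrl.grasp_offset)
E
```

```text
pics
top {'vfov': 53.74015087578716, 'cx': 322.0230914057841, 'cy': 235.7983125965512, 'k1': -0.12856793301218764, 'rvec': array([ 2.19706613, -2.13194664,  0.12919396]), 'tvec': array([0.03143317, 0.49438153, 1.10302049])}
scene {'vfov': 44.58868144523341, 'cx': 318.8700664625602, 'cy': 226.06198603117443, 'k1': -0.09496214583279092, 'rvec': array([ 2.45004151,  0.80538836, -0.23291773]), 'tvec': array([-0.4401443 , -0.17697177,  1.43264977])}
{'time': 0.1, 'joint_pos': array([ 1.2197975 ,  0.53708721, -0.00442341,  1.53873071,  0.00261941,
        1.06732353, -0.07121552]), 'dq': array([ 0.00135247, -0.00284472, -0.00090455, -0.00165516,  0.00089746,
       -0.00010652,  0.00080197]), 'tau': array([ 2.85104827e-03, -5.72080815e+01,  9.94319916e-01, -2.52230483e+01,
       -5.62025432e-02,  1.35088278e-02,  2.43622782e-05]), 'tool_pos': array([ 0.18244863, -0.62330476,  0.23794593]), 'tcp_rot': array([ 9.89874311e-01,  1.41944539e-01, -1.77874767e-04, -7.50898017e-04]), 'force': array([-0.15335489,  0.02468218, -0.42426411]), 'ft_torque': array([-0.02137217, -0.04166449, -0.07583471]), 'grip_force': 0.0, 'gripper_width': 0.08779342784366444} -0.0187
```

View pics/top0.png

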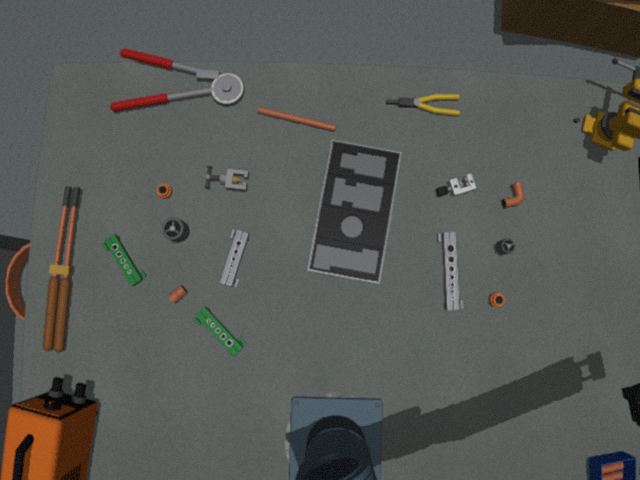

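View pics/scene0.png

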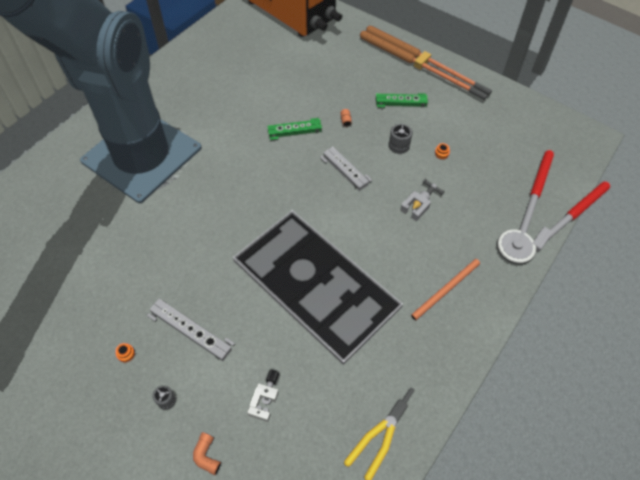

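Top view candidates:
- **Bars:** short grey bar (234,258), long grey bar (451,270), and green look-alikes at (123,260) and (219,331).
- **Barrels:** (175,229) looks larger, (505,246) smaller.
- **Other tools:** yoke (228,179), cutter (457,186).
- **Tray:** centred around (354,212).

Next I measure these and check them in a close crop.

Run:
```python
from h import *
im=cv2.imread("top.bak.png"); m=camera_model("top")
def c(x,y,w,h,s): return cv2.resize(im[y:y+h,x:x+w],(w*s,h*s),interpolation=cv2.INTER_CUBIC)
M=np.zeros((600,800,3),np.uint8)
a=c(300,135,105,150,4); M[:600,:420]=a
b=c(150,160,120,100,3); M[:300,420:780]=b
d=c(430,170,120,100,3); M[300:600,420:780]=d
cv2.imwrite("pics/mos.png",M)
g=cv2.cvtColor(im,cv2.COLOR_BGR2GRAY); hsv=cv2.cvtColor(im,cv2.COLOR_BGR2HSV)
def comps(mask,amin,z,box):
    x0,y0,x1,y1=box
    n,l,s,ce=cv2.connectedComponentsWithStats(mask)
    for i in range(1,n):
        if s[i,4]<amin or not(x0<ce[i][0]<x1 and y0<ce[i][1]<y1): continue
        ys,xs=np.where(l==i); w=pix2w(m,np.c_[xs,ys],z)
        (cx,cy),(W,H),an=cv2.minAreaRect((w*1000).astype(np.float32))
        print(s[i,4],ce[i].round(),"rect mm",round(cx),round(cy),round(W),round(H),round(an,1),"mean",(w.mean(0)*1000).round())
print("bright"); comps(((g>125)).astype(np.uint8),60,0.015,(140,130,530,330))
print("dark"); comps((g<60).astype(np.uint8),60,0.012,(140,130,530,330))
# corners of tray
print(pix2w(m,[(332,140),(401,152),(380,283),(307,270)],0.015).round(3))
```

```text
bright
160 [233. 178.] rect mm 631 263 48 44 85.1 mean [631. 270.]
248 [463. 185.] rect mm 636 -300 40 59 19.8 mean [ 633. -299.]
551 [233. 258.] rect mm 436 258 28 134 74.6 mean [434. 258.]
161 [334. 268.] rect mm 414 11 198 85 52.5 mean [417.  16.]
710 [451. 273.] rect mm 419 -269 189 29 3.3 mean [ 415. -270.]
dark
4624 [355. 208.] rect mm 562 -32 165 320 81.1 mean [567. -33.]
104 [441. 191.] rect mm 616 -247 22 33 16.1 mean [ 616. -246.]
140 [183. 233.] rect mm 492 389 30 54 67.7 mean [491. 387.]
103 [499. 248.] rect mm 479 -392 34 27 14.0 mean [ 478. -392.]
[[ 0.735  0.029]
 [ 0.711 -0.144]
 [ 0.385 -0.096]
 [ 0.411  0.08 ]]
```

View pics/mos.png

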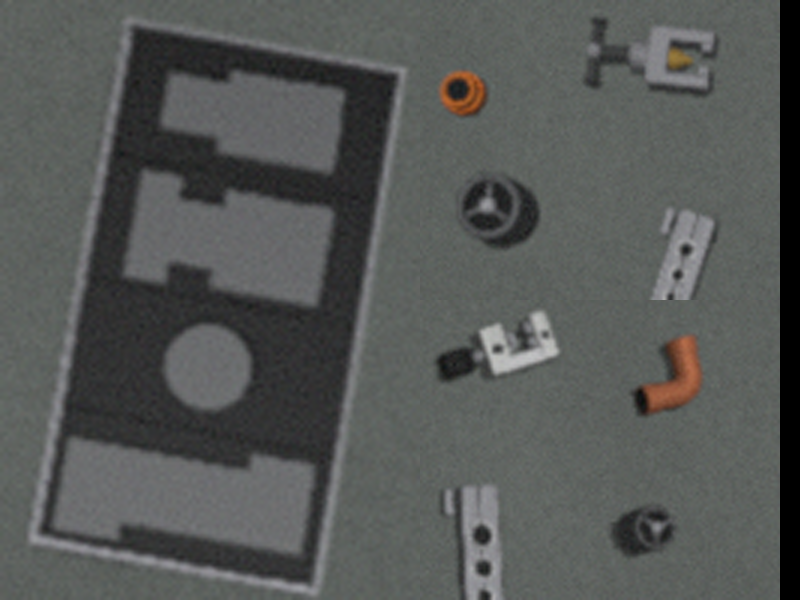

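The crop confirms the choices. The inserts run from the top: cutter, yoke, deburrer, bar, with insert +x toward image left. The small barrel is on the right, the large one on the left. Next are the target numbers and the first reach, to the small barrel.

```bash
cat >> h.py <<'E'
def go(x,y,z,th=None):
    """print tool-frame shifts in row units at present yaw"""
    o=ctrl.get_obs(); p=o["tool_pos"]; X=R.from_quat(o["tcp_rot"]).as_matrix()
    t=np.degrees(np.arctan2(X[1,0],X[0,0])); d=X.T@(np.array([x,y,z])-p)/.03
    print("t",round(o["time"],1),"pos",p.round(4),"yaw",round(t,1),"tilt",np.degrees(X[:2,2]).round(1),"w",round(o["gripper_width"],4),"shift units",d.round(2),end=" ")
    if th is not None: # half turn free
        a=(t-th+90)%180-90; print("turn units z",round(np.radians(a)/.12,2),end="")
    print()
E
python3 - <<'E'
from h import *
m=camera_model("top")
print("deb",pix2w(m,[(507.7,245)],.042)," big",pix2w(m,[(150+70/3,160+207/3)],.056))
u=420+0
for n,p,z in [("hole",(300+208/4,135+367/4),.005),("cutpocket L",(300+170/4,135+100/4),.008),("yoke T",(150+(597-420)/3,160+52/3),.013),("frame back",(150+(648-420)/3,160+57/3),.026),("frame front",(150+(713-420)/3,160+60/3),.026)]:
    print(n,pix2w(m,[p],z).round(4))
go(.48,-.39,.24)
im,mw=snap("wrist"); print(mw)
cv2.imwrite("pics/w0.png",im)
E
```

```text
deb [[ 0.48294284 -0.40149492]]  big [[0.49546706 0.39742503]]
hole [[ 0.5204 -0.0264]]
cutpocket L [[0.6867 0.001 ]]
yoke T [[0.632  0.3302]]
frame back [[0.6258 0.2847]]
frame front [[0.6247 0.2314]]
t 0.1 pos [ 0.1824 -0.6233  0.2379] yaw 16.3 tilt [-0.   0.1] w 0.0878 shift units [11.7  -4.68 -0.06] 
{'vfov': 66.31531544702347, 'cx': 322.9651893648505, 'cy': 240.90467378911143, 'k1': -0.020870630952224842, 'rvec': array([-2.3031394 ,  1.72573819,  0.27544844]), 'tvec': array([-0.64978972, -0.04161457,  0.39105425])}
```

>>> play_rows:
  increments:
    - {"dp": [0.97,-0.36,0]}
    - {"dp": [0.97,-0.36,0]}
    - {"dp": [0.97,-0.36,0]}
    - {"dp": [0.97,-0.36,0]}
    - {"dp": [0.97,-0.36,0]}
    - {"dp": [0.97,-0.36,0]}
    - {"dp": [0.97,-0.36,0]}
    - {"dp": [0.97,-0.36,0]}
  fingers: 1
  squeeze: 20

```text
invalid input
```

>>> play_rows:
  increments:
    - {"dp": [0.97,-0.36,0.5]}
    - {"dp": [0.97,-0.36,0.5]}
    - {"dp": [0.97,-0.36,0.5]}
    - {"dp": [0.97,-0.36,0.5]}
    - {}
    - {}

```text
invalid input
```

Run:
```python
from h import *
go(.483,-.401,.12)
im,m=snap("wrist"); 
print("deb expected px", w2pix(m,[(.483,-.401,.042)]))
cv2.imwrite("pics/w1.png",im)
```

```text
t 0.1 pos [ 0.1825 -0.6234  0.2381] yaw 16.3 tilt [-0.   0.1] w 0.0883 shift units [11.7  -4.3   3.94] 
deb expected px [[ 136.5804034  -280.23819325]]
```

View pics/w1.png

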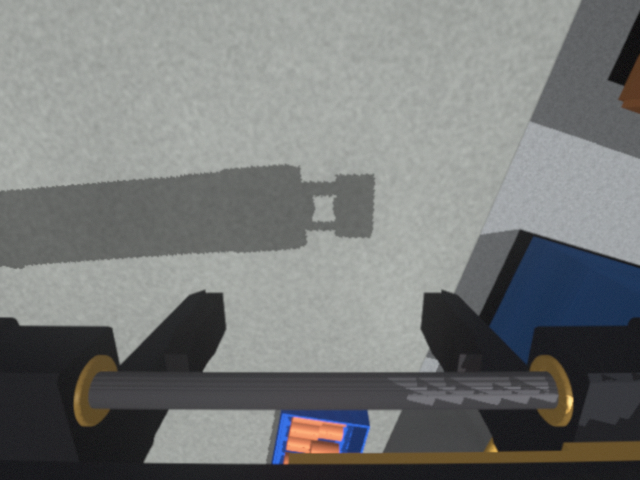

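The move was refused (rows probably need both fields), so that picture is just the start pose with the open fingers at the bottom. I'll resend with both fields.

>>> play_rows:
  increments:
    - {"dp": [0.97,-0.36,0],"angular": [0,0,0]}
    - {"dp": [0.97,-0.36,0],"angular": [0,0,0]}
    - {"dp": [0.97,-0.36,0],"angular": [0,0,0]}
    - {"dp": [0.97,-0.36,0],"angular": [0,0,0]}
    - {"dp": [0.97,-0.36,0],"angular": [0,0,0]}
    - {"dp": [0.97,-0.36,0],"angular": [0,0,0]}
    - {"dp": [0.97,-0.36,0],"angular": [0,0,0]}
    - {"dp": [0.97,-0.36,0],"angular": [0,0,0]}
  fingers: 1
  squeeze: 20

```text
time: 1.0
tool_pos: [0.3826, -0.4745, 0.2386]
tcp_rot: [0.99, 0.142, -0.0, -0.0]
force: [0.1, 0.4, -0.1]
gripper_width: 0.0879
grip_force: 0.0
```

>>> play_rows:
  increments:
    - {"dp": [0.97,-0.36,0.5],"angular": [0,0,0]}
    - {"dp": [0.97,-0.36,0.5],"angular": [0,0,0]}
    - {"dp": [0,0,0],"angular": [0,0,0]}
    - {"dp": [0,0,0],"angular": [0,0,0]}

```text
time: 1.4
tool_pos: [0.4317, -0.4378, 0.2082]
tcp_rot: [0.99, 0.143, -0.0, -0.0]
force: [0.0, -0.1, 0.3]
gripper_width: 0.0881
grip_force: 0.0
```

Run:
```python
from h import *
go(.483,-.401,.12)
im,m=snap("wrist"); 
print("deb expected px", w2pix(m,[(.483,-.401,.042)]), "cutter", w2pix(m,[(.630,-.2835,.024)]))
cv2.imwrite("pics/w2.png",im)
```

```text
t 1.4 pos [ 0.4317 -0.4378  0.2082] yaw 16.4 tilt [-0.1  0. ] w 0.0881 shift units [ 1.99 -0.69  2.94] 
deb expected px [[297.14456488 148.9145827 ]] cutter [[197.98286826 -92.89470587]]
```

View pics/w2.png

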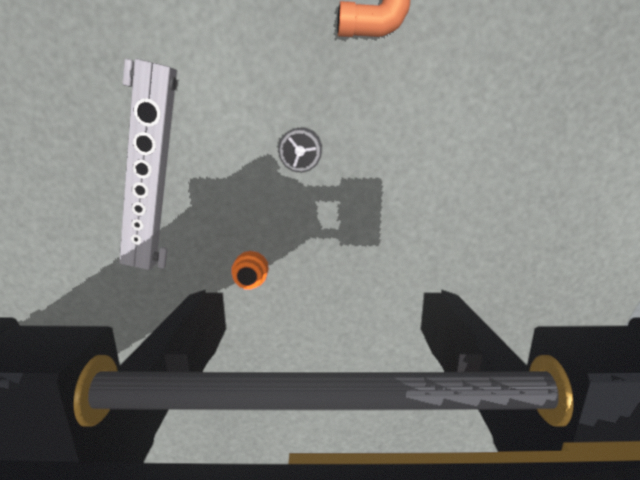

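The barrel's top is centred at (300,150), against (297,149) expected. The top-camera position holds to about 2 mm, so I go straight down on it.

>>> play_rows:
  increments:
    - {"dp": [1,-0.33,0.4],"angular": [0,0,0]}
    - {"dp": [0.98,-0.33,0.8],"angular": [0,0,0]}
    - {"dp": [0,0,1],"angular": [0,0,0]}
    - {"dp": [0,0,1],"angular": [0,0,0]}
    - {"dp": [0,0,1],"angular": [0,0,0]}
    - {"dp": [0,0,1],"angular": [0,0,0]}
    - {"dp": [0,0,1],"angular": [0,0,0]}
    - {"dp": [0,0,0.15],"angular": [0,0,0]}

```text
time: 2.25
tool_pos: [0.4798, -0.4029, 0.0154]
tcp_rot: [0.99, 0.141, -0.002, -0.001]
force: [0.1, 1.3, 0.6]
gripper_width: 0.0884
grip_force: 0.0
```

>>> play_rows:
  increments:
    - {"dp": [0,0,0],"angular": [0,0,0]}
    - {"dp": [0,0,0],"angular": [0,0,0]}
    - {"dp": [0,0,0],"angular": [0,0,0]}
    - {"dp": [0,0,0],"angular": [0,0,0]}
    - {"dp": [0,0,0],"angular": [0,0,0]}
    - {"dp": [0,0,0],"angular": [0,0,0]}
    - {"dp": [0,0,0],"angular": [0,0,0]}
    - {"dp": [0,0,0],"angular": [0,0,0]}
  fingers: -1
  squeeze: 15

```text
time: 3.05
tool_pos: [0.4831, -0.4027, 0.0184]
tcp_rot: [0.99, 0.142, 0.0, 0.0]
force: [-0.1, 0.5, 3.0]
gripper_width: 0.0367
grip_force: 15.0
```

Run:
```python
from h import *
go(.521,-.026,.100)
```

```text
t 3.0 pos [ 0.4831 -0.4027  0.0184] yaw 16.3 tilt [ 0. -0.] w 0.0367 shift units [  4.74 -11.7   -2.72]
```

>>> play_rows:
  increments:
    - {"dp": [0,0,-0.8],"angular": [0,0,0]}
    - {"dp": [0,0,-1],"angular": [0,0,0]}
    - {"dp": [0,0,-0.9],"angular": [0,0,0]}
    - {"dp": [0.4,-0.97,0],"angular": [0,0,0]}
    - {"dp": [0.4,-0.97,0],"angular": [0,0,0]}
    - {"dp": [0.4,-0.97,0],"angular": [0,0,0]}
    - {"dp": [0.4,-0.97,0],"angular": [0,0,0]}
    - {"dp": [0.4,-0.97,0],"angular": [0,0,0]}

```text
time: 3.85
tool_pos: [0.4996, -0.2449, 0.0991]
tcp_rot: [0.99, 0.142, -0.0, -0.0]
force: [0.5, 0.7, -0.4]
gripper_width: 0.0366
grip_force: 15.0
```

>>> play_rows:
  increments:
    - {"dp": [0.4,-0.97,0],"angular": [0,0,0]}
    - {"dp": [0.4,-0.97,0],"angular": [0,0,0]}
    - {"dp": [0.4,-0.97,0],"angular": [0,0,0]}
    - {"dp": [0.4,-0.97,0],"angular": [0,0,0]}
    - {"dp": [0.4,-0.97,0],"angular": [0,0,0]}
    - {"dp": [0.4,-0.97,0],"angular": [0,0,0]}
    - {"dp": [0,0,0],"angular": [0,0,0]}
    - {"dp": [0,0,0],"angular": [0,0,0]}

```text
time: 4.65
tool_pos: [0.5196, -0.0579, 0.0991]
tcp_rot: [0.99, 0.143, -0.0, 0.0]
force: [-0.2, -1.3, -0.2]
gripper_width: 0.0368
grip_force: 15.0
```

Run:
```python
from h import *
go(.521,-.026,.0245)
```

```text
t 4.7 pos [ 0.5196 -0.0579  0.0991] yaw 16.4 tilt [-0. -0.] w 0.0368 shift units [ 0.34 -1.01  2.49]
```

>>> play_rows:
  increments:
    - {"dp": [0.34,-1,0],"angular": [0,0,0]}
    - {"dp": [0,0,0.8],"angular": [0,0,0]}
    - {"dp": [0,0,0.8],"angular": [0,0,0]}
    - {"dp": [0,0,0.6],"angular": [0,0,0]}
    - {"dp": [0,0,0.2],"angular": [0,0,0]}
    - {"dp": [0,0,0.1],"angular": [0,0,0]}
    - {"dp": [0,0,0],"angular": [0,0,0]}
    - {"dp": [0,0,0],"angular": [0,0,0]}

```text
time: 5.45
tool_pos: [0.5203, -0.0283, 0.0248]
tcp_rot: [0.99, 0.141, -0.001, 0.0]
force: [-3.4, -0.7, 5.2]
gripper_width: 0.0364
grip_force: 15.0
```

>>> play_rows:
  increments:
    - {"dp": [0,0,0],"angular": [0,0,0]}
    - {"dp": [0,0,0],"angular": [0,0,0]}
    - {"dp": [0,0,0],"angular": [0,0,0]}
    - {"dp": [0,0,0],"angular": [0,0,0]}
    - {"dp": [0,0,-0.5],"angular": [0,0,0]}
    - {"dp": [0,0,-1],"angular": [0,0,0]}
    - {"dp": [0,0,-1],"angular": [0,0,0]}
    - {"dp": [0,0,-1],"angular": [0,0,0]}
  fingers: 0.4

```text
time: 6.25
tool_pos: [0.5211, -0.0267, 0.1313]
tcp_rot: [0.99, 0.142, 0.0, 0.0]
force: [0.5, -0.0, 0.3]
gripper_width: 0.0616
grip_force: 0.0
```

Run:
```python
from h import *
go(.54,-.10,.25)
```

```text
t 6.2 pos [ 0.5211 -0.0267  0.1313] yaw 16.3 tilt [0. 0.] w 0.0616 shift units [-0.08  2.52 -3.96]
```

>>> play_rows:
  increments:
    - {"dp": [0,0,-0.3],"angular": [0,0,-1]}
    - {"dp": [0,0,-0.3],"angular": [0,0,-1]}
    - {"dp": [0,0,-0.3],"angular": [0,0,-1]}
    - {"dp": [0,0,-0.3],"angular": [0,0,-1]}
    - {"dp": [0,0,-0.3],"angular": [0,0,-1]}
    - {"dp": [0,0,-0.3],"angular": [0,0,-1]}
    - {"dp": [0,0,-0.3],"angular": [0,0,-1]}
    - {"dp": [0,0,-0.3],"angular": [0,0,-1]}
  fingers: 1

```text
time: 7.05
tool_pos: [0.521, -0.0269, 0.2026]
tcp_rot: [0.811, 0.585, 0.0, 0.0]
force: [-0.2, -0.2, 0.4]
gripper_width: 0.0878
grip_force: 0.0
```

>>> play_rows:
  increments:
    - {"dp": [0,0,0],"angular": [0,0,-1]}
    - {"dp": [0,0,0],"angular": [0,0,-1]}
    - {"dp": [0,0,0],"angular": [0,0,-1]}
    - {"dp": [0,0,0],"angular": [0,0,-1]}
    - {"dp": [0,0,0],"angular": [0,0,-1]}
    - {"dp": [0,0,0],"angular": [0,0,-0.6]}
    - {"dp": [0,0,0],"angular": [0,0,0]}
    - {"dp": [0,0,0],"angular": [0,0,0]}

```text
time: 7.85
tool_pos: [0.5211, -0.0269, 0.2018]
tcp_rot: [0.576, 0.818, -0.0, 0.0]
force: [0.2, 0.2, -0.8]
gripper_width: 0.088
grip_force: 0.0
```

Run:
```python
from h import *
a=np.radians(109.8); go(.6293-.08*np.cos(a),-.2816-.08*np.sin(a),.2,109.8)
```

```text
t 7.8 pos [ 0.5211 -0.0269  0.2018] yaw 109.7 tilt [ 0. -0.] w 0.088 shift units [-11.88   0.54   0.07] turn units z -0.01
```

>>> play_rows:
  increments:
    - {"dp": [-1,0.04,0],"angular": [0,0,0]}
    - {"dp": [-1,0.04,0],"angular": [0,0,0]}
    - {"dp": [-1,0.04,0],"angular": [0,0,0]}
    - {"dp": [-1,0.04,0],"angular": [0,0,0]}
    - {"dp": [-1,0.04,0],"angular": [0,0,0]}
    - {"dp": [-1,0.04,0],"angular": [0,0,0]}
    - {"dp": [-1,0.04,0],"angular": [0,0,0]}
    - {"dp": [-1,0.04,0],"angular": [0,0,0]}

```text
time: 8.65
tool_pos: [0.6118, -0.2504, 0.2015]
tcp_rot: [0.576, 0.818, -0.0, 0.0]
force: [0.5, 0.8, 1.0]
gripper_width: 0.0883
grip_force: 0.0
```

>>> play_rows:
  increments:
    - {"dp": [-1,0.06,0],"angular": [0,0,0]}
    - {"dp": [-1,0.06,0],"angular": [0,0,0]}
    - {"dp": [-1,0.06,0],"angular": [0,0,0]}
    - {"dp": [-0.9,0.06,0],"angular": [0,0,0]}
    - {"dp": [0,0,0],"angular": [0,0,0]}
    - {"dp": [0,0,0],"angular": [0,0,0]}

```text
time: 9.25
tool_pos: [0.6578, -0.3567, 0.201]
tcp_rot: [0.575, 0.818, 0.0, -0.0]
force: [-0.2, 0.3, 0.6]
gripper_width: 0.0881
grip_force: 0.0
```

```bash
cat >> h.py <<'E'
def rects(im,m,mask,z,amin=300):
    n,l,s,ce=cv2.connectedComponentsWithStats(mask.astype(np.uint8))
    for i in range(1,n):
        if s[i,4]<amin: continue
        ys,xs=np.where(l==i); w=pix2w(m,np.c_[xs,ys],z)
        (cx,cy),(W,H),an=cv2.minAreaRect((w*1000).astype(np.float32))
        print(s[i,4],"px",ce[i].round(),"rect mm",round(cx,1),round(cy,1),round(W,1),round(H,1),round(an,1))
E
python3 - <<'E'
from h import *
go(.6293,-.2816,.1,109.8)
im,m=snap("wrist"); cv2.imwrite("pics/w3.png",im)
print("cutter", w2pix(m,[(.630,-.2835,.024)]))
g=im.min(2); g[290:]=0
rects(im,m,g>170,.024)
E
```

```text
t 9.2 pos [ 0.6578 -0.3567  0.201 ] yaw 109.7 tilt [-0.  0.] w 0.0881 shift units [ 2.67 -0.05  3.37] turn units z -0.01
cutter [[320.49196855 123.65580011]]
1023 px [35. 13.] rect mm 395.5 -277.8 64.7 13.7 2.9
386 px [597. 100.] rect mm 839.8 -187.6 18.7 18.1 42.3
439 px [303. 135.] rect mm 620.6 -296.5 13.4 38.4 18.5
```

View pics/w3.png

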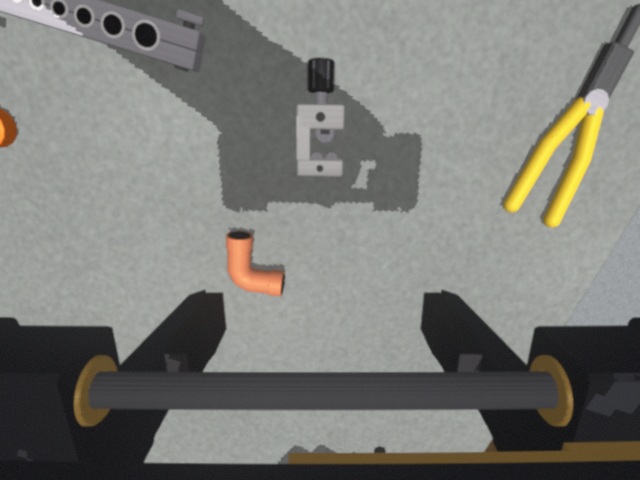

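The cutter lies in the arm's shadow, frame corners (297,104)-(344,176), knob at (321,75). Its axis is vertical in the image, so the yaw is right. The block centre is at (320.5,117).

Run:
```python
from h import *
m=camera_model("wrist")
P=pix2w(m,[(320.5,117),(297,104),(344,104),(297,176),(343,175)],.024); print((P*1000).round(1), np.linalg.norm(P[1]-P[2]),np.linalg.norm(P[1]-P[3]))
go(P[0,0],P[0,1],.009,109.8)
```

```text
[[ 628.3 -277.4]
 [ 606.5 -274.3]
 [ 643.1 -261.2]
 [ 625.5 -330.6]
 [ 663.  -316.1]] 0.03887695905582206 0.059343088968386644
t 9.3 pos [ 0.6579 -0.3556  0.2011] yaw 109.8 tilt [-0.   0.1] w 0.0877 shift units [ 2.78 -0.04  6.41] turn units z 0.0
```

>>> play_rows:
  increments:
    - {"dp": [0.93,-0.01,0.5],"angular": [0,0,0]}
    - {"dp": [0.93,-0.01,1],"angular": [0,0,0]}
    - {"dp": [0.92,-0.02,1],"angular": [0,0,0]}
    - {"dp": [0,0,1],"angular": [0,0,0]}
    - {"dp": [0,0,1],"angular": [0,0,0]}
    - {"dp": [0,0,1],"angular": [0,0,0]}
    - {"dp": [0,0,0.6],"angular": [0,0,0]}
    - {"dp": [0,0,0.25],"angular": [0,0,0]}

```text
time: 10.1
tool_pos: [0.6275, -0.2774, 0.0092]
tcp_rot: [0.574, 0.819, -0.0, -0.001]
force: [-0.8, -0.6, 0.4]
gripper_width: 0.0884
grip_force: 0.0
```

>>> play_rows:
  increments:
    - {"dp": [0,0,0],"angular": [0,0,0]}
    - {"dp": [0,0,0],"angular": [0,0,0]}
    - {"dp": [0,0,0],"angular": [0,0,0]}
    - {"dp": [0,0,0],"angular": [0,0,0]}
    - {"dp": [0,0,0],"angular": [0,0,0]}
    - {"dp": [0,0,0],"angular": [0,0,0]}
    - {"dp": [0,0,0],"angular": [0,0,0]}
  fingers: -1
  squeeze: 25

```text
time: 10.8
tool_pos: [0.6284, -0.279, 0.011]
tcp_rot: [0.575, 0.818, -0.0, -0.0]
force: [-1.4, -0.5, 3.1]
gripper_width: 0.0399
grip_force: 24.9
```

Run:
```python
from h import *
a=np.radians(81.1); go(.6803+.002*np.cos(a),-.0506+.002*np.sin(a),.1,81.1)
```

```text
t 10.8 pos [ 0.6284 -0.279   0.011 ] yaw 109.8 tilt [-0. -0.] w 0.0399 shift units [ 6.63  4.24 -2.97] turn units z 4.18
```

>>> play_rows:
  increments:
    - {"dp": [0,0,-0.7],"angular": [0,0,0]}
    - {"dp": [0,0,-1],"angular": [0,0,0]}
    - {"dp": [0,0,-1],"angular": [0,0,0]}
    - {"dp": [0.9,0.6,-0.2],"angular": [0,0,0]}
    - {"dp": [0.95,0.6,0],"angular": [0,0,0]}
    - {"dp": [0.95,0.6,0],"angular": [0,0,0]}
    - {"dp": [0.95,0.6,0],"angular": [0,0,0]}
    - {"dp": [0.95,0.6,0],"angular": [0,0,0]}

```text
time: 11.6
tool_pos: [0.6658, -0.1143, 0.0991]
tcp_rot: [0.575, 0.818, 0.0, 0.0]
force: [0.9, -0.6, -1.7]
gripper_width: 0.0397
grip_force: 24.9
```

>>> play_rows:
  increments:
    - {"dp": [0.95,0.6,0],"angular": [0,0,0]}
    - {"dp": [0.95,0.6,0],"angular": [0,0,0]}
    - {"dp": [0,0,0],"angular": [0,0,1]}
    - {"dp": [0,0,0],"angular": [0,0,1]}
    - {"dp": [0,0,0],"angular": [0,0,1]}
    - {"dp": [0,0,0],"angular": [0,0,1]}
    - {"dp": [0,0,0],"angular": [0,0,0.18]}
    - {"dp": [0,0,0],"angular": [0,0,0]}

```text
time: 12.4
tool_pos: [0.6801, -0.0496, 0.0985]
tcp_rot: [0.759, 0.651, 0.0, 0.0]
force: [0.2, -0.3, -1.9]
gripper_width: 0.0398
grip_force: 24.9
```

Run:
```python
from h import *
a=np.radians(81.1); go(.6803+.002*np.cos(a),-.0506+.002*np.sin(a),.018,81.1)
im,m=snap("top"); cv2.imwrite("pics/t2.png",im[100:300,280:480].repeat(3,0).repeat(3,1))
im,m=snap("wrist"); cv2.imwrite("pics/w4.png",im)
for n,p in [("cut",(.6806,-.0506)),("yoke",(.6015,-.0382)),("deb",(.5225,-.0258)),("bar",(.4434,-.0134))]: print(n,w2pix(m,[(*p,.012)]))
```

```text
t 12.4 pos [ 0.6801 -0.0496  0.0985] yaw 81.2 tilt [ 0. -0.] w 0.0398 shift units [0.04 0.01 2.68] turn units z 0.02
cut [[322.45153294 248.57968524]]
yoke [[203.03022065 248.28644721]]
deb [[ 85.32518749 247.94155176]]
bar [[-29.35578239 247.59147846]]
```

View pics/w4.png

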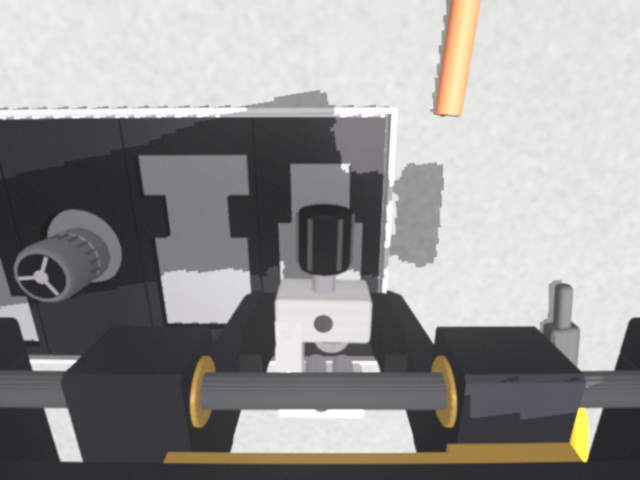

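The held cutter is upright in the grip. Its knob slot edge is at row 163 (cols 291–350), the yoke T-pocket's far edge at row 155 (cols 140–248), and the barrel stands in its hole. I'll check the insert poses from these edges.

Run:
```python
from h import *
m=camera_model("wrist"); a=np.radians(81.1); ux=np.array([np.cos(a),np.sin(a)]); uy=np.array([-ux[1],ux[0]])
for n,px,c in [("cut far end L/R (55,±19)",[(291,164),(350,164)],(.6806,-.0506)),("yoke far (61,±35)",[(140,155),(248,155)],(.6015,-.0382)),("yoke near bottom (-60,±32)",[(165,324),],(.6015,-.0382))]:
    for z in(.005,.012):
        d=(pix2w(m,px,z)-c)*1000; print(n,z,(d@ux).round(1),(d@uy).round(1))
```

```text
cut far end L/R (55,±19) 0.005 [54.9 55. ] [ 20.3 -17.5]
cut far end L/R (55,±19) 0.012 [55.7 55.7] [ 19.7 -17. ]
yoke far (61,±35) 0.005 [60.6 60.5] [ 36.8 -32.5]
yoke far (61,±35) 0.012 [61.2 61.1] [ 33.4 -33.9]
yoke near bottom (-60,±32) 0.005 [-62.] [36.8]
yoke near bottom (-60,±32) 0.012 [-57.8] [33.4]
```

>>> play_rows:
  increments:
    - {"dp": [0.04,-0.04,0.8],"angular": [0,0,0]}
    - {"dp": [0,0,0.9],"angular": [0,0,0]}
    - {"dp": [0,0,0.6],"angular": [0,0,0]}
    - {"dp": [0,0,0.25],"angular": [0,0,0]}
    - {"dp": [0,0,0.15],"angular": [0,0,0]}
    - {"dp": [0,0,0],"angular": [0,0,0]}
    - {"dp": [0,0,0],"angular": [0,0,0]}

```text
time: 13.2
tool_pos: [0.6786, -0.0485, 0.0185]
tcp_rot: [0.76, 0.65, -0.001, -0.0]
force: [-6.0, 0.1, 8.2]
gripper_width: 0.0396
grip_force: 24.9
```

>>> play_rows:
  increments:
    - {"dp": [0,0,0],"angular": [0,0,0]}
    - {"dp": [0,0,0],"angular": [0,0,0]}
    - {"dp": [0,0,0],"angular": [0,0,0]}
    - {"dp": [0,0,0],"angular": [0,0,0]}
    - {"dp": [0,0,-0.5],"angular": [0,0,0]}
    - {"dp": [0,0,-1],"angular": [0,0,0]}
    - {"dp": [0,0,-1],"angular": [0,0,0]}
    - {"dp": [0,0,-1],"angular": [0,0,0]}
  fingers: 0.25

```text
time: 14.0
tool_pos: [0.6791, -0.0484, 0.124]
tcp_rot: [0.76, 0.65, 0.0, 0.0]
force: [-0.1, 0.1, -0.1]
gripper_width: 0.0545
grip_force: 0.0
```

Run:
```python
from h import *
im,m=snap("top"); cv2.imwrite("pics/t3.png",cv2.resize(im[100:300,270:470],None,fx=3,fy=3,interpolation=cv2.INTER_CUBIC))
go(.62,.18,.2,88)
im,m=snap("wrist"); cv2.imwrite("pics/w5.png",im)
```

```text
t 14.1 pos [ 0.6824 -0.0484  0.1297] yaw 81.1 tilt [ 0.5 -0. ] w 0.0551 shift units [ 7.2  -3.22 -2.36] turn units z -1.01
```

View pics/w5.png

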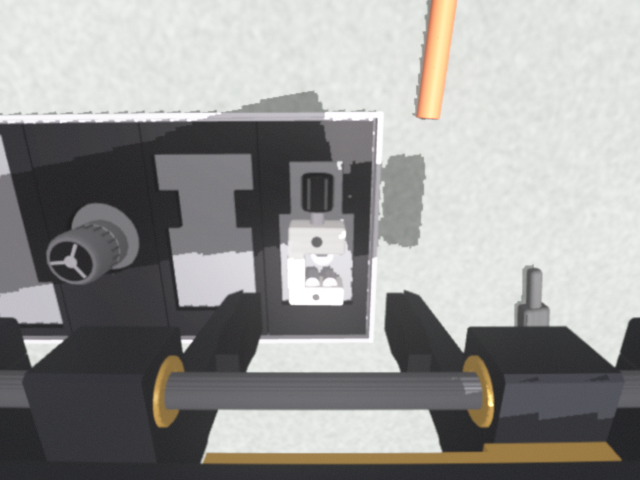

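The cutter sits inside its pocket and the barrel stands in its hole. Next is the yoke.

>>> play_rows:
  increments:
    - {"dp": [0.9,-0.4,-0.8],"angular": [0,0,0]}
    - {"dp": [0.9,-0.4,-0.8],"angular": [0,0,0]}
    - {"dp": [1,-0.4,-0.7],"angular": [0,0,0]}
    - {"dp": [1,-0.4,0],"angular": [0,0,0]}
    - {"dp": [1,-0.4,0],"angular": [0,0,0]}
    - {"dp": [1,-0.4,0],"angular": [0,0,0]}
    - {"dp": [1,-0.4,0],"angular": [0,0,0]}
    - {"dp": [0.6,-0.4,0],"angular": [0,0,0]}
  fingers: 1

```text
time: 14.9
tool_pos: [0.6175, 0.1889, 0.1909]
tcp_rot: [0.759, 0.651, 0.0, -0.001]
force: [0.3, 0.5, -0.2]
gripper_width: 0.0879
grip_force: 0.0
```

>>> play_rows:
  increments:
    - {"dp": [0,0,0],"angular": [0,0,-1]}
    - {"dp": [0,0,0],"angular": [0,0,0]}
    - {"dp": [0,0,0],"angular": [0,0,0]}

```text
time: 15.2
tool_pos: [0.6187, 0.1849, 0.1907]
tcp_rot: [0.721, 0.693, -0.0, 0.0]
force: [-0.5, -0.7, 0.3]
gripper_width: 0.0881
grip_force: 0.0
```

Run:
```python
from h import *
go(.6265,.272,.011,88)
im,m=snap("wrist"); cv2.imwrite("pics/w6.png",im)
print(w2pix(m,[(.6265,.272,.026),(.6265,.284,.026),(.436,.258,.018)]))
```

```text
t 15.2 pos [0.6187 0.1849 0.1907] yaw 87.7 tilt [-0. -0.] w 0.0881 shift units [2.91 0.15 5.99] turn units z -0.04
[[327.31835312 111.99189889]
 [326.76862963  95.99659829]
 [102.41066033 140.13230174]]
```

View pics/w6.png

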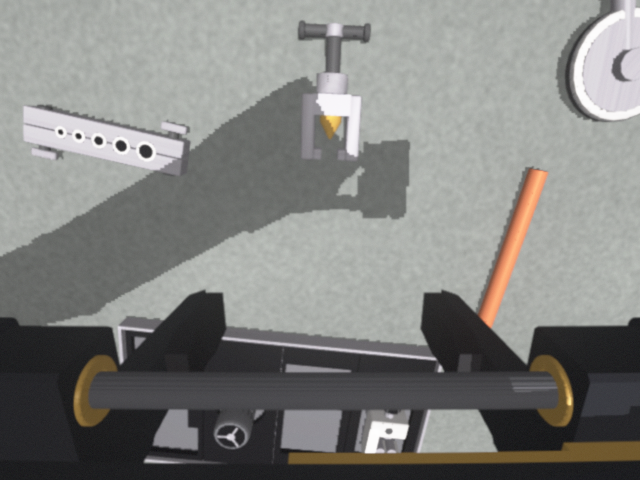

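The yoke frame has its hub edge at row 95 (cols 302–361) and open end at row 160 (cols 303–357), with the T-bar at (334,32). The short bar is at about (105,137), with five holes.

Run:
```python
from h import *
m=camera_model("wrist")
P=pix2w(m,[(302,95),(361,95),(302,160),(358,160)],.026); T=pix2w(m,[(300,31),(370,33)],.015)
print((P*1000).round(1),(T*1000).round(1), "len",np.linalg.norm(P[0]-P[1]),np.linalg.norm(P[0]-P[2]))
b=(P[0]+P[1])/2; f=(P[2]+P[3])/2; d=b-f; t=T.mean(0)-f
print("angles",np.degrees(np.arctan2(d[1],d[0])),np.degrees(np.arctan2(t[1],t[0])),np.degrees(np.arctan2(*(T[1]-T[0])[::-1])), "len T-f",np.linalg.norm(t))
u=t/np.linalg.norm(t); g=(b+f)/2+u*.014; print("grip",g); go(*g,.011,np.degrees(np.arctan2(t[1],t[0])))
```

```text
[[607.1 285.3]
 [653.7 283.5]
 [604.3 234.9]
 [650.7 233. ]] [[607.6 332.9]
 [662.2 329.4]] len 0.046582981468567125 0.05050648719568542
angles 86.69700531257034 85.61555339617193 -3.7244905072955636 len T-f 0.09748358996771209
grip [0.63001942 0.27312203]
t 15.2 pos [0.6188 0.1847 0.1907] yaw 87.7 tilt [ 0. -0.] w 0.0881 shift units [2.96 0.26 5.99] turn units z 0.31
```

>>> play_rows:
  increments:
    - {"dp": [1,0.09,0.5],"angular": [0,0,0]}
    - {"dp": [0.98,0.09,0.9],"angular": [0,0,0]}
    - {"dp": [0.98,0.08,0.9],"angular": [0,0,0]}
    - {"dp": [0,0,1],"angular": [0,0,0.17]}
    - {"dp": [0,0,1],"angular": [0,0,0]}
    - {"dp": [0,0,1],"angular": [0,0,0]}
    - {"dp": [0,0,0.5],"angular": [0,0,0]}
    - {"dp": [0,0,0.2],"angular": [0,0,0]}

```text
time: 16.05
tool_pos: [0.6288, 0.2731, 0.0091]
tcp_rot: [0.727, 0.686, -0.001, -0.0]
force: [-0.1, -0.1, 0.4]
gripper_width: 0.088
grip_force: 0.0
```

>>> play_rows:
  increments:
    - {"dp": [0,0,0],"angular": [0,0,0]}
    - {"dp": [0,0,0],"angular": [0,0,0]}
    - {"dp": [0,0,0],"angular": [0,0,0]}
    - {"dp": [0,0,0],"angular": [0,0,0]}
    - {"dp": [0,0,0],"angular": [0,0,0]}
    - {"dp": [0,0,0],"angular": [0,0,0]}
    - {"dp": [0,0,0],"angular": [0,0,0]}
  fingers: -1
  squeeze: 30

```text
time: 16.75
tool_pos: [0.6295, 0.2743, 0.0113]
tcp_rot: [0.727, 0.687, 0.0, 0.0]
force: [-1.9, -0.5, 6.0]
gripper_width: 0.0475
grip_force: 29.9
```

Run:
```python
from h import *
a=np.radians(81.1); go(.6000-.0115*np.cos(a),-.038-.0115*np.sin(a),.1,81.1)
```

```text
t 16.8 pos [0.6295 0.2743 0.0113] yaw 86.8 tilt [0. 0.] w 0.0475 shift units [-10.83  -0.44  -2.96] turn units z 0.83
```

>>> play_rows:
  increments:
    - {"dp": [0,0,-0.7],"angular": [0,0,0]}
    - {"dp": [0,0,-1],"angular": [0,0,0]}
    - {"dp": [0,0,-1],"angular": [0,0,0.4]}
    - {"dp": [-0.8,0,-0.3],"angular": [0,0,0.43]}
    - {"dp": [-1,0,0],"angular": [0,0,0]}
    - {"dp": [-1,0,0],"angular": [0,0,0]}
    - {"dp": [-1,0,0],"angular": [0,0,0]}
    - {"dp": [-1,0,0],"angular": [0,0,0]}

```text
time: 17.55
tool_pos: [0.6077, 0.1303, 0.1001]
tcp_rot: [0.76, 0.65, -0.0, -0.0]
force: [0.2, 0.3, -2.1]
gripper_width: 0.0476
grip_force: 29.9
```

>>> play_rows:
  increments:
    - {"dp": [-1,0,0],"angular": [0,0,0]}
    - {"dp": [-1,0,0],"angular": [0,0,0]}
    - {"dp": [-1,0,0],"angular": [0,0,0]}
    - {"dp": [-1,0,0],"angular": [0,0,0]}
    - {"dp": [-1,0,0],"angular": [0,0,0]}
    - {"dp": [-0.8,0,0],"angular": [0,0,0]}
    - {"dp": [0,0,0],"angular": [0,0,0]}
    - {"dp": [0,0,0],"angular": [0,0,0]}

```text
time: 18.35
tool_pos: [0.5812, -0.0403, 0.1004]
tcp_rot: [0.76, 0.65, -0.0, -0.0]
force: [-0.4, 1.2, -3.4]
gripper_width: 0.0478
grip_force: 29.9
```

Run:
```python
from h import *
a=np.radians(81.1); go(.6000-.011*np.cos(a),-.038-.011*np.sin(a),.0175,81.1)
im,m=snap("wrist"); cv2.imwrite("pics/w7.png",im)
```

```text
t 18.4 pos [ 0.5812 -0.0403  0.1004] yaw 81.0 tilt [-0.  0.] w 0.0478 shift units [-0.19  0.61  2.76] turn units z -0.01
```

View pics/w7.png

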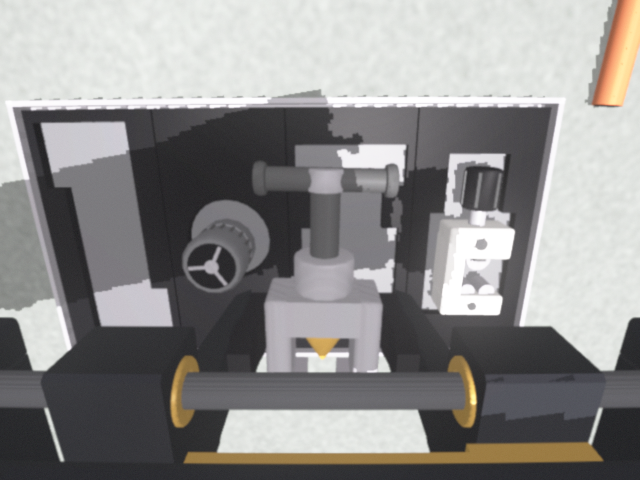

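The yoke is held square, with its T-bar toward the T-pocket. I'll correct sideways and lower it.

>>> play_rows:
  increments:
    - {"dp": [-0.19,0.61,0],"angular": [0,0,0]}
    - {"dp": [0,0,0.8],"angular": [0,0,0]}
    - {"dp": [0,0,0.9],"angular": [0,0,0]}
    - {"dp": [0,0,0.6],"angular": [0,0,0]}
    - {"dp": [0,0,0.3],"angular": [0,0,0]}
    - {"dp": [0,0,0.16],"angular": [0,0,0]}
    - {"dp": [0,0,0],"angular": [0,0,0]}
    - {"dp": [0,0,0],"angular": [0,0,0]}

```text
time: 19.2
tool_pos: [0.5987, -0.0469, 0.0191]
tcp_rot: [0.759, 0.651, 0.0, -0.0]
force: [-4.2, 1.5, 5.9]
gripper_width: 0.0477
grip_force: 29.9
```

>>> play_rows:
  increments:
    - {"dp": [0,0,0],"angular": [0,0,0]}
    - {"dp": [0,0,0],"angular": [0,0,0]}
    - {"dp": [0,0,0],"angular": [0,0,0]}
    - {"dp": [0,0,0],"angular": [0,0,0]}
    - {"dp": [0,0,-0.5],"angular": [0,0,0]}
    - {"dp": [0,0,-1],"angular": [0,0,0]}
    - {"dp": [0,0,-1],"angular": [0,0,0]}
    - {"dp": [0,0,-1],"angular": [0,0,0]}
  fingers: 0.35

```text
time: 20.0
tool_pos: [0.5987, -0.0486, 0.1251]
tcp_rot: [0.76, 0.65, 0.0, 0.0]
force: [1.3, -0.3, -0.5]
gripper_width: 0.0597
grip_force: 0.0
```

Run:
```python
from h import *
a=np.radians(164.6); go(.436-.08*np.cos(a),.258-.08*np.sin(a),.2,164.6)
im,m=snap("wrist"); cv2.imwrite("pics/w8.png",im)
```

```text
t 20.0 pos [ 0.5987 -0.0486  0.1251] yaw 81.1 tilt [0. 0.] w 0.0597 shift units [ 8.96 -4.29 -2.5 ] turn units z -12.15
```

View pics/w8.png

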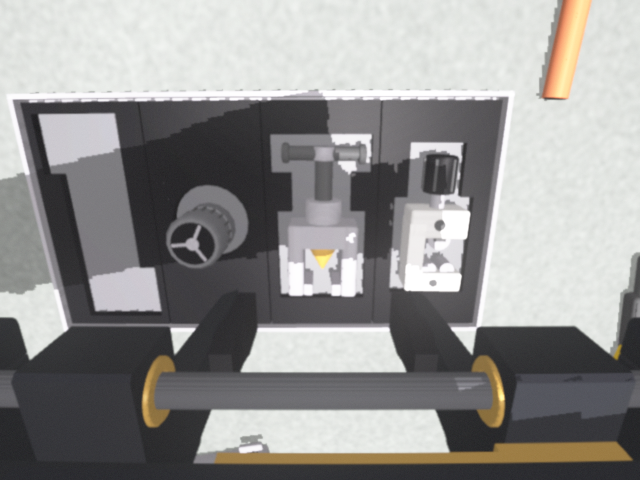

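The yoke is seated in its pocket. Last is the short bar.

>>> play_rows:
  increments:
    - {"dp": [0.6,-0.3,-0.9],"angular": [0,0,0]}
    - {"dp": [1,-0.5,-0.8],"angular": [0,0,0]}
    - {"dp": [1,-0.5,-0.8],"angular": [0,0,0]}
    - {"dp": [1,-0.5,0],"angular": [0,0,0]}
    - {"dp": [1,-0.5,0],"angular": [0,0,0]}
    - {"dp": [1,-0.5,0],"angular": [0,0,0]}
    - {"dp": [1,-0.5,0],"angular": [0,0,0]}
    - {"dp": [1,-0.5,0],"angular": [0,0,0]}
  fingers: 1

```text
time: 20.85
tool_pos: [0.5209, 0.1955, 0.1989]
tcp_rot: [0.76, 0.65, 0.001, 0.0]
force: [0.9, -0.4, -0.8]
gripper_width: 0.088
grip_force: 0.0
```

>>> play_rows:
  increments:
    - {"dp": [1,-0.4,0],"angular": [0,0,0]}
    - {"dp": [0.4,-0.1,0],"angular": [0,0,-1]}
    - {"dp": [0,0,0],"angular": [0,0,-1]}
    - {"dp": [0,0,0],"angular": [0,0,-1]}
    - {"dp": [0,0,0],"angular": [0,0,-1]}
    - {"dp": [0,0,0],"angular": [0,0,-1]}
    - {"dp": [0,0,0],"angular": [0,0,-1]}
    - {"dp": [0,0,0],"angular": [0,0,-1]}

```text
time: 21.65
tool_pos: [0.5131, 0.2381, 0.1988]
tcp_rot: [0.427, 0.904, 0.0, 0.0]
force: [-0.0, 0.4, -0.0]
gripper_width: 0.0883
grip_force: 0.0
```

>>> play_rows:
  increments:
    - {"dp": [0,0,0],"angular": [0,0,-1]}
    - {"dp": [0,0,0],"angular": [0,0,-1]}
    - {"dp": [0,0,0],"angular": [0,0,-1]}
    - {"dp": [0,0,0],"angular": [0,0,-1]}
    - {"dp": [0,0,0],"angular": [0,0,-1]}
    - {"dp": [0,0,0],"angular": [0,0,-0.15]}
    - {"dp": [0,0,0],"angular": [0,0,0]}
    - {"dp": [0,0,0],"angular": [0,0,0]}

```text
time: 22.45
tool_pos: [0.5131, 0.2381, 0.1982]
tcp_rot: [0.135, 0.991, -0.0, 0.0]
force: [0.1, -0.4, -0.1]
gripper_width: 0.088
grip_force: 0.0
```

Run:
```python
from h import *
go(.436,.258,.01,164.6)
im,m=snap("wrist"); cv2.imwrite("pics/w9.png",im)
print(w2pix(m,[(.436,.258,.018)]))
```

```text
t 22.4 pos [0.5131 0.2381 0.1982] yaw 164.5 tilt [ 0. -0.] w 0.088 shift units [ 2.66 -0.05  6.27] turn units z -0.02
[[321.5548033  121.45575257]]
```

View pics/w9.png

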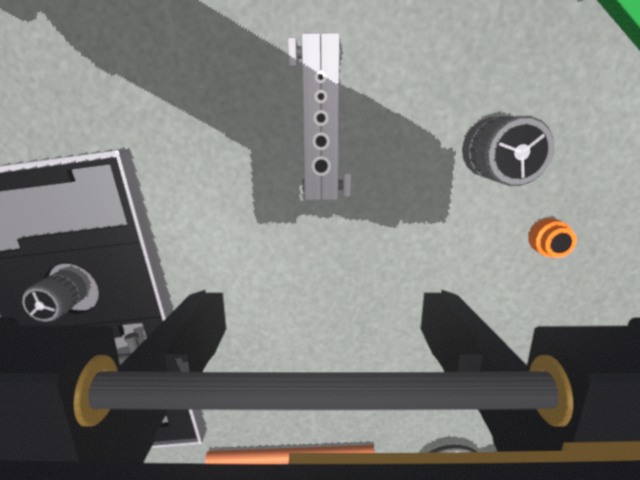

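The bar spans rows 33–200, cols 304–339, with its middle hole at (321,118). Its wing nuts are top-left and bottom-right, matching the pocket's notches. It sits 3 mm further along tool x than estimated, and the big barrel at (510,150) is well clear.

>>> play_rows:
  increments:
    - {"dp": [0.93,-0.02,0.5],"angular": [0,0,0]}
    - {"dp": [0.92,-0.02,1],"angular": [0,0,0]}
    - {"dp": [0.92,-0.02,1],"angular": [0,0,0]}
    - {"dp": [0,0,1],"angular": [0,0,0]}
    - {"dp": [0,0,1],"angular": [0,0,0]}
    - {"dp": [0,0,1],"angular": [0,0,0]}
    - {"dp": [0,0,0.5],"angular": [0,0,0]}
    - {"dp": [0,0,0.27],"angular": [0,0,0]}

```text
time: 23.3
tool_pos: [0.432, 0.2583, 0.0089]
tcp_rot: [0.134, 0.991, -0.001, -0.0]
force: [-0.1, 0.3, 0.4]
gripper_width: 0.0882
grip_force: 0.0
```

>>> play_rows:
  increments:
    - {"dp": [0,0,0],"angular": [0,0,0]}
    - {"dp": [0,0,0],"angular": [0,0,0]}
    - {"dp": [0,0,0],"angular": [0,0,0]}
    - {"dp": [0,0,0],"angular": [0,0,0]}
    - {"dp": [0,0,0],"angular": [0,0,0]}
    - {"dp": [0,0,0],"angular": [0,0,0]}
    - {"dp": [0,0,0],"angular": [0,0,0]}
    - {"dp": [0,0,0],"angular": [0,0,0]}
  fingers: -1
  squeeze: 35

```text
time: 24.1
tool_pos: [0.4324, 0.2584, 0.0099]
tcp_rot: [0.134, 0.991, -0.0, 0.0]
force: [-1.2, -0.3, 1.5]
gripper_width: 0.0296
grip_force: 35.0
```

>>> play_rows:
  increments:
    - {"dp": [0,0,-0.7],"angular": [0,0,0]}
    - {"dp": [0,0,-1],"angular": [0,0,0]}
    - {"dp": [0,0,-1],"angular": [0,0,0]}
    - {"dp": [0,0,-0.3],"angular": [0,0,1]}
    - {"dp": [0,0,0],"angular": [0,0,1]}
    - {"dp": [0,0,0],"angular": [0,0,1]}
    - {"dp": [0,0,0],"angular": [0,0,1]}
    - {"dp": [0,0,0],"angular": [0,0,1]}

```text
time: 24.9
tool_pos: [0.4318, 0.2579, 0.0993]
tcp_rot: [0.423, 0.906, -0.001, -0.0]
force: [-0.7, 0.3, -3.7]
gripper_width: 0.0295
grip_force: 35.0
```

>>> play_rows:
  increments:
    - {"dp": [0,0,0],"angular": [0,0,1]}
    - {"dp": [0,0,0],"angular": [0,0,1]}
    - {"dp": [0,0,0],"angular": [0,0,1]}
    - {"dp": [0,0,0],"angular": [0,0,1]}
    - {"dp": [0,0,0],"angular": [0,0,1]}
    - {"dp": [0,0,0],"angular": [0,0,1]}
    - {"dp": [0,0,0],"angular": [0,0,1]}
    - {"dp": [0,0,0],"angular": [0,0,0.15]}

```text
time: 25.7
tool_pos: [0.4318, 0.2581, 0.0994]
tcp_rot: [0.76, 0.649, -0.001, 0.0]
force: [-0.2, 0.0, -3.7]
gripper_width: 0.0295
grip_force: 35.0
```

Run:
```python
from h import *
go(.442,-.0132,.1,81.1)
```

```text
t 25.7 pos [0.4318 0.2581 0.0994] yaw 81.0 tilt [-0.1 -0.1] w 0.0295 shift units [-8.88  1.75 -0.01] turn units z -0.01
```

>>> play_rows:
  increments:
    - {"dp": [-0.9,0.2,0],"angular": [0,0,0]}
    - {"dp": [-1,0.2,0],"angular": [0,0,0]}
    - {"dp": [-1,0.2,0],"angular": [0,0,0]}
    - {"dp": [-1,0.2,0],"angular": [0,0,0]}
    - {"dp": [-1,0.2,0],"angular": [0,0,0]}
    - {"dp": [-1,0.2,0],"angular": [0,0,0]}
    - {"dp": [-1,0.2,0],"angular": [0,0,0]}
    - {"dp": [-1,0.2,0],"angular": [0,0,0]}

```text
time: 26.5
tool_pos: [0.4427, 0.0156, 0.0996]
tcp_rot: [0.759, 0.651, -0.0, -0.0]
force: [0.1, -0.2, -3.8]
gripper_width: 0.0294
grip_force: 35.0
```

>>> play_rows:
  increments:
    - {"dp": [-0.98,0.15,0],"angular": [0,0,0]}
    - {"dp": [0,0,0],"angular": [0,0,0]}
    - {"dp": [0,0,0],"angular": [0,0,0]}

```text
time: 26.8
tool_pos: [0.4427, -0.0133, 0.0996]
tcp_rot: [0.76, 0.65, -0.0, -0.0]
force: [0.2, -0.7, -4.0]
gripper_width: 0.0294
grip_force: 35.0
```

Run:
```python
from h import *
go(.442,-.0132,.0165,81.1)
im,m=snap("wrist"); cv2.imwrite("pics/w10.png",im)
```

```text
t 26.8 pos [ 0.4427 -0.0133  0.0996] yaw 81.1 tilt [-0.  0.] w 0.0294 shift units [-0.   -0.02  2.77] turn units z -0.0
```

View pics/w10.png

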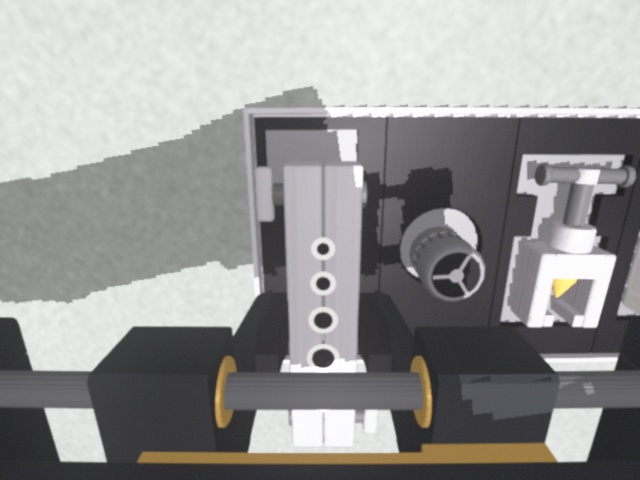

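The bar is lined up. The pocket end runs cols 267–357, which puts the slot centre near col 321, and the bar's centre is at 323.

>>> play_rows:
  increments:
    - {"dp": [0,-0.03,0.8],"angular": [0,0,0]}
    - {"dp": [0,0,0.9],"angular": [0,0,0]}
    - {"dp": [0,0,0.6],"angular": [0,0,0]}
    - {"dp": [0,0,0.3],"angular": [0,0,0]}
    - {"dp": [0,0,0.17],"angular": [0,0,0]}
    - {"dp": [0,0,0],"angular": [0,0,0]}
    - {"dp": [0,0,0],"angular": [0,0,0]}

```text
time: 27.55
tool_pos: [0.4428, -0.012, 0.0173]
tcp_rot: [0.759, 0.651, 0.001, 0.0]
force: [-0.0, 0.0, -3.3]
gripper_width: 0.0293
grip_force: 35.0
```

>>> play_rows:
  increments:
    - {"dp": [0,0,0],"angular": [0,0,0]}
    - {"dp": [0,0,0],"angular": [0,0,0]}
    - {"dp": [0,0,0],"angular": [0,0,0]}
    - {"dp": [0,0,0],"angular": [0,0,0]}
    - {"dp": [0,0,-0.5],"angular": [0,0,0]}
    - {"dp": [0,0,-1],"angular": [0,0,0]}
    - {"dp": [0,0,-1],"angular": [0,0,0]}
    - {"dp": [0,0,-1],"angular": [0,0,0]}
  fingers: 0

```text
time: 28.35
tool_pos: [0.4418, -0.0128, 0.1228]
tcp_rot: [0.76, 0.65, -0.0, -0.0]
force: [0.9, 0.0, 0.2]
gripper_width: 0.0442
grip_force: 0.0
```

>>> play_rows:
  increments:
    - {"dp": [-0.5,0,-1],"angular": [0,0,0]}
    - {"dp": [-1,0,-1],"angular": [0,0,0]}
    - {"dp": [-1,0,-1],"angular": [0,0,0]}
    - {"dp": [-1,0.8,-1],"angular": [0,0,0]}
    - {"dp": [0,1,0],"angular": [0,0,0]}
    - {"dp": [0,0.8,0],"angular": [0,0,0]}
    - {"dp": [0,0,0],"angular": [0,0,0]}
    - {"dp": [0,0,0],"angular": [0,0,0]}

```text
time: 29.15
tool_pos: [0.5023, -0.1283, 0.2413]
tcp_rot: [0.76, 0.65, -0.0, -0.001]
force: [0.3, -0.8, 0.0]
gripper_width: 0.0443
grip_force: 0.0
```

Run:
```python
from h import *
go(.52,-.14,.25)
im,m=snap("wrist"); cv2.imwrite("pics/w11.png",im)
```

```text
t 29.1 pos [ 0.5023 -0.1283  0.2413] yaw 81.1 tilt [-0.1  0. ] w 0.0443 shift units [-0.29  0.64 -0.29]
```

View pics/w11.png

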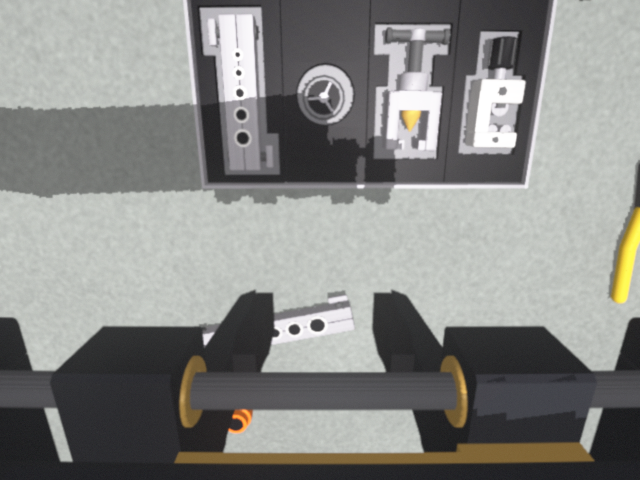

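All four tools lie inside their own pockets: bar (238,95), barrel (324,95), yoke (411,95), cutter (497,95). The long bar and large barrel were never touched, and the gripper is clear. I'm handing in.

```bash
python3 -c "
from bench import ctrl
print(ctrl.close_job())"
```

```text
the job is handed in; nothing more can be done
None
```

The job is handed in at about 29 s: in the last picture the short bar, yoke, cutter and small barrel each sit in their own pocket, and the arm never touched the long bar or large barrel; no verdict was returned.

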